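# Clamp a circuit board in the bench board holder

### The arm

A 6-joint arm with a two-finger parallel gripper is mounted at the origin on the work surface. World frame = base frame: x ahead of the robot, y to its left, z up, the work surface at z = 0. Lengths are in mm, angles in rad, forces in N, time in s.
With the tool pointing down it reaches from about 325 to 875 mm from the base axis. Payload 4.4 kg.
Tool frame: the origin (TCP) lies midway between the tips of the shut fingers; the grasp point (between the pads) lies 19 mm behind it (ctrl.hold_point_z is the distance from the TCP to the grasp point, in mm); z points along the fingers, y is the line along which they close (so a half turn about z gives the same grasp; the last joint's range is limited). The gripper opens to 85 mm and grips with 20 to 120 N. Pads are 22 mm wide; open, the fingers measure 114 mm over their backs; the gripper's body (76 mm by 85 mm) begins 54 mm behind the grasp point. The pads swing forward as they close: fully open they stand 13 mm farther back than shut.
Start: joints at [1.071, 0.207, 1.542, -0, 1.393, -0.15], TCP at [197.068, 540.177, 231.282] pointing down, gripper open.
Joint ranges: [-2.73, 2.73], [-0.86, 2.22], [0.23, 2.46], [-1.11, 4.25], [0.08, 2.63], [-2.82, 2.82]. Speed limits (rad/s): [2.79, 2.79, 3.14, 3.14, 3.14, 3.14].

### API

Orientations are given as a rotation vector (axis times angle).
In Python, from station import ctrl gives the robot as it stands.
- The arm moves only by the tool servo_tool, never from a script. Its arguments are lists of equal length, an entry for each row: "translation": the shift along the tool's x, y, z in mm, a list of three; "twist": the turn about the tool's z in degrees; "hand": the closure, from -1 (fully open) to 1 (shut). In form: {"translation": [[tx, ty, tz], ...], "twist": [twist, ...], "hand": [hand, ...]}. A call has 1 to 20 rows; each row is the pose to reach, as a shift and turn from the pose commanded when the call began, along the tool's axes at that moment; what a row does not reach only later rows make up. A row lasts 1/12 s, in which the tool goes at most 41.7 mm and 7.16 degrees, less where a joint would pass 70% of its speed; a pose out of reach is approached as far as the arm can. A call with a gripper value outside its range is refused whole. The fingers move at their own pace and stop on an object; "newtons" is the grip in N (left out, the last holds). Time passes only in rows, so rows that repeat a pose let the fingers close. It gives the time, the measured TCP pose, the force, the opening and the grip force at its end, in the units of the state.
- ctrl.sense(): the state, without advancing time (a new reading comes with each control period).
- ctrl.get_image(name): name is "scene" or "top" or "wrist"; returns the picture (420x560x3 uint8, red, green, blue); there is no depth.
- ctrl.camera_model(name): a dict with "vertical_fov" (degrees; the focal length in pixels is half the picture's height over the tangent of half this angle, whatever the lens; pixels are square), "cx", "cy" (the principal point, pixels), "origin" and "attitude" of the camera in the world; the wrist camera has in their place "mount" (4x4, takes a point from camera to tool coordinates, whose origin is the TCP and whose axes are the flange's). Camera axes: x right, y down, z forward; pixel columns grow to the right and rows downward; lengths in mm; the calibration is good to about 2 mm. A picture is of the moment at which its call begins: read the wrist's pose just before it. camera_model takes no time and is no camera call.
- ctrl.job_done(): hands the job in; it is judged then, once.
Trained networks look in the newest picture that a camera, given by its name, has taken for a name from the list of things; names that differ only in an ending like _2 or _b are one class to them, and where a whole thing is asked for, a point or a joint stands for the part that bears it (a point fixed in the world has none). Each returns a list of dicts, best first, with "confidence" (0 to 1); they miss things now and then, are a little off and sometimes report something else, mostly with a low value. They report only what shows in the picture. A call takes as long as a camera call. They do not tell look-alikes from the thing itself.
- ctrl.search_frame(camera, label): "centre" ([column, row] in pixels, amid what is visible of it).
- ctrl.outline_of(camera, label): "pixels" (420x560 bool, what is visible of it) and "centre" ([column, row] in pixels, amid what is visible of it).
- ctrl.pinpoint(camera, label): "centre" ([column, row] in pixels: a listed point, or the origin of a listed thing).
The state is a dict: "time_s": time; "qpos": joint angles; "qvel": joint speeds; "effort": joint torques, N m; "position": TCP position; "tcp_rot": TCP orientation; "ft_force": force on the tool from outside, world axes, zero at the start; "wrist_torque": the same for the moment, N m; "finger_gap": finger opening in mm; "gripper_force": force on a finger pad.
Only numpy, scipy, OpenCV 4.12 (cv2) and the standard library are available. Lean on these libraries where they do the work, as an engineer would, in place of code of your own. Each camera call takes 0.05 s, during which the arm holds its last target. There are 200 camera calls.

### The job

Get the circuit board held ready for repair: push the holder's sliding jaw up until the board sits home in the grooves of both jaws, square and without play, then tighten the wing knob clockwise to lock the jaw there. Leave the board lying flat in the holder and the other things on the bench where they are.

Things in the scene. Friction and masses are not known exactly. Their poses are not given: they have to be found in the camera images.
- holder: Board holder bolted to the bench. Two aluminium rails along its y (20 mm wide, 340 mm long, tops 55 mm above the bench) lie at x = -55 and +55 mm, 90 mm clear between; the end feet reach up only to 35 mm. Origin on the bench at the middle. A fixed jaw bar (180 mm along x, 22 mm thick, top 26 mm above the rails) stands at the -y end; the sliding jaw faces it and closes towards -y.
- fixed_groove (a point): Back of the fixed jaw's groove, mid-length, at rail-top height; axes as the holder's. Each jaw has along its foot a groove 6 mm deep and 5.5 mm high, open towards the other jaw, under a black lip.
- moving_groove (a point): Back of the sliding jaw's groove, mid-length, at rail-top height; axes as the holder's; moves with the jaw.
- jaw_back (a point): Middle of the top edge of the sliding jaw's back face (away from the board), 22 mm behind its groove back, 26 mm above the rails: push just below it. The face is clear from x = -34 to +40 mm of here; beyond that the clamp block (-x side, as high as the jaw, under the knob) and a lower guide block (+x side) stick out 48 and 33 mm behind it. Axes as the holder's.
- carriage (a joint): Slide of the moving jaw along the holder's y, m: the two groove backs are 80 mm + this value apart, so the 100 mm board has no play at 0.020. Range 0 to 0.100, starts at 0.045 to 0.090. While the knob is loose it drags with about 2.5 N (plus the board's friction on the rails); locked it resists some 45 N.
- knob (a joint): Turn of the clamp knob, rad: grows clockwise seen from above, stops dead at 0 (loose) and 1.6. It turns lightly (about 0.07 N m), begins to bite at 0.9, is tight from 1.3 on (about 0.11 N m) and stays where it is left. Starts loose, at 0.45 or less.
- knob_top (a point): Centre of the wing knob's top, on its vertical axis, 54 mm above the rails; moves with the jaw, on whose clamp block it stands (55 mm to the -x side of jaw_back, 24 mm behind). Black straight wing 70 mm long, 11 thick, 18 high down from here, along this point's x axis; below it a hub (26 mm diameter, 10 high), then the block. At knob 0 its x axis points 135 degrees anticlockwise of the holder's x.
- board: Loose green circuit board, 160 mm (its x) by 100 mm (its y) by 2.4 mm, 0.17 to 0.34 kg, lying on the rails between the jaws, slightly askew. Origin at the centre of its underside. Transformer, heatsink, capacitors and connector rise to 28.5 mm above its underside and keep 12 mm clear of the two long edges, which go into the grooves.
- edge_fixed (a point): Middle of the board's long edge that faces the fixed jaw, at its underside; axes as the board's.
- edge_moving (a point): Middle of the board's long edge that faces the sliding jaw, at its underside; axes as the board's.
- spool: Loose bystander: steel-coloured spool of solder standing on end, 60 mm diameter, 50 mm high, 0.35 kg. Origin at the centre of its underside.
- jar: Loose bystander: amber flux jar with a black cap, 52 mm diameter, 55 mm high. Origin at the centre of its underside.
- screwdriver: Loose bystander: red-handled screwdriver lying along its x, 190 mm long. Origin at its middle, on the bench.
Things that resemble listed ones, but are neither listed nor needed, are in the scene too. Of the things that look like the board, the largest one is meant.

How it is judged (in metres and radians):
On the way, in this order (a step that is already met when the one before it is completed fails the run):
1. the sliding jaw is pushed up: the board sits home in both grooves, square (value of joint carriage below 0.0225 m and y of edge_fixed in the frame of fixed_groove between -0.003 and 0.003 m and y of edge_moving in the frame of moving_groove between -0.003 and 0.003 m and z of edge_fixed in the frame of fixed_groove below 0.003 m and z of edge_moving in the frame of moving_groove below 0.003 m and x of edge_fixed in the frame of fixed_groove between -0.04 and 0.04 m and angle between the y axis of board and the y axis of holder, either way round below 0.035 rad), for 0.2 s.
2. the clamp knob is turned tight (value of joint knob above 1.3 rad), for 0.2 s.
At the end, for the whole second after the job is handed in: Board at rest, flat on the rails within 3 mm; both long edges within 3 mm of their groove backs, under 2.5 mm of play in all (carriage below 0.0225 m); square to the jaws within 0.035 rad, within 40 mm of their middle; clamp knob at 1.3 rad or more (all of step 1 and value of joint knob above 1.3 rad and linear speed of board below 0.01 m/s); the robot touches nothing.
It fails at once if the solder spool is moved by more than 20 mm (distance of spool from where it was at the start of the episode above 0.02 m).
It fails at once if the flux jar is moved by more than 20 mm (distance of jar from where it was at the start of the episode above 0.02 m).
It fails at once if the screwdriver is moved by more than 20 mm (distance of screwdriver from where it was at the start of the episode above 0.02 m).
It also fails if it takes over 45 s, if anything falls off the work surface, if the arm or the gripper's body presses on something with over 40 N, if the wrist force passes 120 N, or if a joint passes its speed limit or range.

## Working session

There is one attempt and no reset: what is moved stays moved. The work goes in short steps, Python scripts to look and compute and a tool call to move; the robot and the scene stay as the last step left them, time stands still between calls to the robot, and variables do not carry over. Pictures are saved under pics/ and viewed, at most 10 in all, crops included, and the job is handed in when it is done.

Besides the shell and the picture viewer there is one more tool, called after "Emit:" as name(argument=value, ...) on one line, values as JSON. servo_tool: Moves the arm, as the interface text tells. Its arguments: {"type":"object","properties":{"translation":{"type":"array"},"twist":{"type":"array"},"hand":{"type":"array"},"newtons":{"type":"number"}},"required":["translation","twist","hand"]}

```bash
mkdir -p pics; ls; cat > h.py <<'E'
import numpy as np, cv2
from scipy.spatial.transform import Rotation as R
from station import ctrl
def cam(name):
    m=ctrl.camera_model(name); f=210/np.tan(np.radians(m["vertical_fov"])/2)
    return m,f
def ray(name,px,state=None):
    m,f=cam(name)
    d=np.array([(px[0]-m["cx"])/f,(px[1]-m["cy"])/f,1.])
    if "mount" in m:
        s=state; T=np.eye(4); T[:3,:3]=R.from_rotvec(s["tcp_rot"]).as_matrix(); T[:3,3]=s["position"]
        T=T@np.array(m["mount"]); return T[:3,3],T[:3,:3]@d
    A=np.array(m["attitude"]); A=A if A.shape==(3,3) else R.from_rotvec(A).as_matrix()
    return np.array(m["origin"]),A@d
def at_z(name,px,z,state=None):
    o,d=ray(name,px,state); return o+d*(z-o[2])/d[2]
E
python3 - <<'E'
from h import *
for n in("scene","top","wrist"): print(ctrl.camera_model(n))
s=ctrl.sense(); print(s)
for n in("scene","top"):
    im=ctrl.get_image(n); cv2.imwrite(f"pics/{n}0.png",im[:,:,::-1])
Z=dict(fixed_groove=55,moving_groove=55,jaw_back=81,knob_top=109,board=55,edge_fixed=55,edge_moving=55,holder=0,spool=0,jar=0,screwdriver=0)
for n in("top","scene"):
  for l,z in Z.items():
    for d in ctrl.pinpoint(n,l)[:3]: print(n,l,np.round(d["centre"]),round(d["confidence"],2),np.round(at_z(n,d["centre"],z)))
print(ctrl.sense()["time_s"])
E
```

```text
pics
{'vertical_fov': 45.73400830316896, 'cx': 284.536287113026, 'cy': 201.93797461685736, 'origin': array([944.85824353, 541.96394518, 864.38150286]), 'attitude': array([-0.7900805 , -2.61350026,  1.08699072])}
{'vertical_fov': 42.84517639946767, 'cx': 280.418206924246, 'cy': 211.15186581867363, 'origin': array([ 487.03878811,  -90.30574638, 1132.92517169]), 'attitude': array([-2.16414994,  2.1999604 , -0.0572381 ])}
{'vertical_fov': 67.38889061254214, 'cx': 282.58712167220966, 'cy': 210.68454922730652, 'mount': array([[ 2.74977740e-04, -9.64624611e-01, -2.63627168e-01,
         6.61022459e+01],
       [ 9.99998958e-01,  6.38778576e-04, -1.29426753e-03,
         6.03447240e-01],
       [ 1.41688170e-03, -2.63626537e-01,  9.64623782e-01,
        -1.43321184e+02],
       [ 0.00000000e+00,  0.00000000e+00,  0.00000000e+00,
         1.00000000e+00]])}
{'time_s': 0.0, 'qpos': array([ 1.07049677e+00,  2.07436982e-01,  1.54297979e+00,  2.04506469e-05,
        1.39350650e+00, -1.50464838e-01]), 'qvel': array([-0.00074904,  0.00056235, -0.00098435,  0.00264188, -0.00040609,
       -0.0020444
[... 1641 characters left out ...]
rd [332. 166.] 0.74 [ 350. -180.   55.]
scene board [164. 245.] 0.65 [ 798. -177.   55.]
scene edge_fixed [344. 169.] 0.84 [ 332. -153.   55.]
scene edge_fixed [268. 204.] 0.82 [ 550. -155.   55.]
scene edge_fixed [178. 238.] 0.72 [ 764. -177.   55.]
scene edge_moving [324. 157.] 0.79 [ 346. -219.   55.]
scene edge_moving [302. 223.] 0.76 [518. -64.  55.]
scene edge_moving [154. 256.] 0.64 [ 827. -159.   55.]
scene holder [302. 236.] 0.78 [513. -70.   0.]
scene holder [296. 299.] 0.48 [621.  62.   0.]
scene spool [237. 259.] 0.9 [671. -96.   0.]
scene spool [350. 211.] 0.32 [374. -72.   0.]
scene jar [294. 298.] 0.63 [624.  58.   0.]
scene screwdriver [219. 190.] 0.55 [ 600. -315.    0.]
1.2
```

```bash
python3 - <<'E'
import cv2
a=cv2.imread("pics/top0.png"); cv2.imwrite("pics/top0c.png",cv2.resize(a[70:370,180:440],None,fx=2,fy=2,interpolation=cv2.INTER_CUBIC))
a=cv2.imread("pics/scene0.png"); cv2.imwrite("pics/scene0c.png",cv2.resize(a[140:330,130:400],None,fx=2.9,fy=2.9,interpolation=cv2.INTER_CUBIC))
E
```

```text
(no output)
```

View pics/top0c.png

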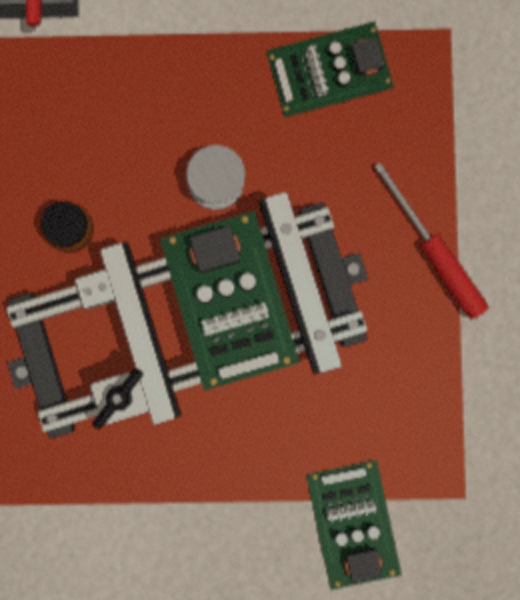

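View pics/scene0c.png

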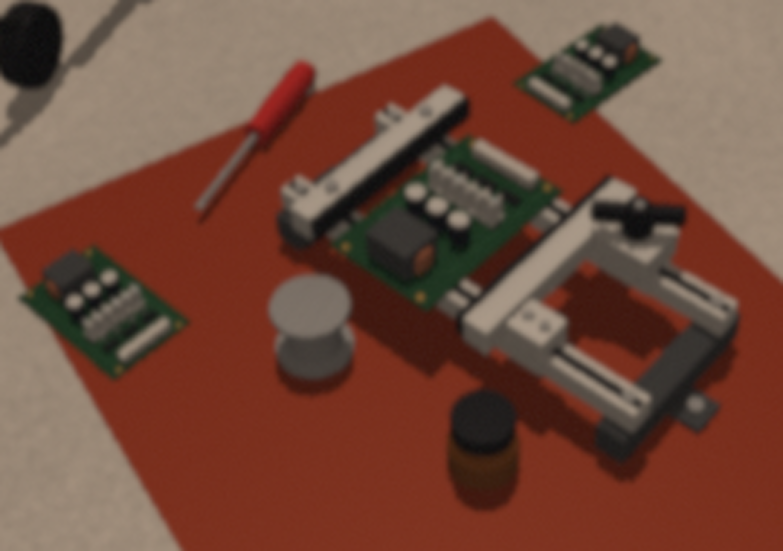

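The board meant is the one in the holder, at crop (230,300), which is top picture pixel (295,220). It is the largest and lies on the rails. The two at crop (330,68) and (353,525) are smaller look-alikes on the bench. The wing knob shows at (118,397). The jar (65,225) and the spool (215,175) are beside the holder. Next I move above the back of the jaw for a wrist view.

Emit:
servo_tool(translation=[[-462,-381,0],[-462,-381,0],[-462,-381,0],[-462,-381,0],[-462,-381,0],[-462,-381,0],[-462,-381,0],[-462,-381,0],[-462,-381,0],[-462,-381,0],[-462,-381,0],[-462,-381,0],[-462,-381,0],[-462,-381,0],[-462,-381,0],[-462,-381,0],[-462,-381,0],[-462,-381,0]], twist=[54,54,54,54,54,54,54,54,54,54,54,54,54,54,54,54,54,54], hand=[1,1,1,1,1,1,1,1,1,1,1,1,1,1,1,1,1,1])

```text
time_s: 2.7
position: [499.9, 24.6, 231.1]
tcp_rot: [-1.891, -2.508, -0.0]
ft_force: [-0.1, 0.8, -0.8]
finger_gap: 0.0
gripper_force: 0.0
```

```bash
cat > look.py <<'E'
from h import *
import sys
tag=sys.argv[1]
s=ctrl.sense(); im=ctrl.get_image("wrist"); cv2.imwrite(f"pics/w{tag}.png",im[:,:,::-1])
print(np.round(s["position"],1),np.round(s["tcp_rot"],3),s["time_s"],np.round(s["ft_force"],1))
for l,z in dict(fixed_groove=55,moving_groove=55,jaw_back=81,knob_top=109,board=55,edge_fixed=55,edge_moving=55).items():
    for d in ctrl.pinpoint("wrist",l)[:2]: print(l,np.round(d["centre"]),round(d["confidence"],2),np.round(at_z("wrist",d["centre"],z,s),1))
for d in ctrl.outline_of("wrist","knob_top")[:1]:
    m=d["pixels"]; ys,xs=np.nonzero(m); print("knob outline",d["confidence"],len(xs))
    np.save(f"pics/knob{tag}.npy",m)
E
python3 look.py 1
```

```text
[499.9  24.6 231.1] [-1.891 -2.508 -0.   ] 2.7 [-0.1  0.8 -0.8]
fixed_groove [281. 238.] 0.48 [512.5 -24.8  55. ]
moving_groove [280. 237.] 0.93 [511.7 -24.4  55. ]
jaw_back [280. 226.] 0.74 [506.3  -3.5  81. ]
knob_top [215. 210.] 0.87 [445.1   3.7 109. ]
board [ 92. 327.] 0.82 [ 331.2 -192.2   55. ]
edge_fixed [ 93. 297.] 0.95 [ 326.5 -152.1   55. ]
edge_fixed [284. 345.] 0.59 [ 553.6 -154.3   55. ]
edge_moving [ 94. 345.] 0.59 [ 336.2 -216.4   55. ]
edge_moving [281. 239.] 0.29 [513.3 -25.9  55. ]
knob outline 0.82 1450
```

View pics/w1.png

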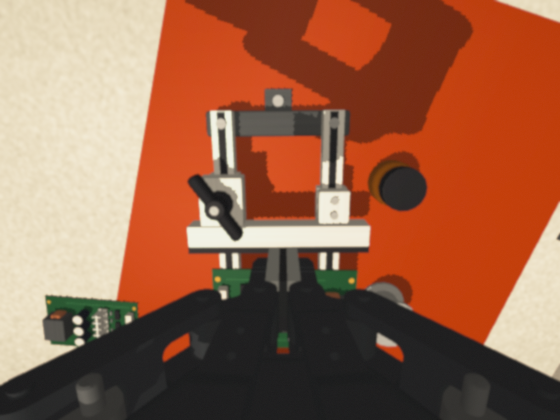

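The wrist view shows the jaw running horizontally at rows 225–250. The knob is at (215,210), with the wing running from (193,180) to (238,237). The clear back face lies between the clamp block and the guide block, columns 245–318, directly ahead of the tool. I go down here and push.

Emit:
servo_tool(translation=[[0,0,40],[0,0,80],[0,0,120],[0,0,150],[0,0,160],[0,0,162],[0,0,162],[-8,0,162],[-14,0,162],[-20,0,162],[-25,0,162],[-30,0,162]], twist=[0,0,0,0,0,0,0,0,0,0,0,0], hand=[1,1,1,1,1,1,1,1,1,1,1,1])

```text
time_s: 4.15
position: [510.1, -5.4, 70.7]
tcp_rot: [1.891, 2.506, 0.003]
ft_force: [1.1, 3.8, 1.6]
finger_gap: 0.2
gripper_force: 1.5
```

```bash
python3 look.py 2
python3 - <<'E'
from h import *
s=ctrl.sense()
g=cv2.imread("pics/w1.png",0).astype(int)
# jaw top back edge: strongest rise per column in w1
pts=[]
for c in list(range(250,312,4)):
    col=g[212:236,c]; d=np.diff(col); pts.append((c,212.5+d.argmax()))
print(pts)
E
```

```text
[510.1  -5.4  70.7] [1.891 2.506 0.003] 4.15 [1.1 3.8 1.6]
fixed_groove [284. 341.] 0.16 [527.3 -59.3  55. ]
knob_top [114. 275.] 0.55 [447.5  -9.3 109. ]
edge_moving [282. 343.] 0.85 [526.1 -60.9  55. ]
[(250, np.float64(226.5)), (254, np.float64(225.5)), (258, np.float64(225.5)), (262, np.float64(225.5)), (266, np.float64(225.5)), (270, np.float64(225.5)), (274, np.float64(225.5)), (278, np.float64(225.5)), (282, np.float64(225.5)), (286, np.float64(225.5)), (290, np.float64(225.5)), (294, np.float64(225.5)), (298, np.float64(225.5)), (302, np.float64(225.5)), (306, np.float64(225.5)), (310, np.float64(225.5))]
```

Emit:
servo_tool(translation=[[-5,0,0],[-10,0,0],[-15,0,0],[-19,0,0],[-22,0,0],[-25,0,0],[-28,0,0],[-30,0,0],[-30,0,0]], twist=[0,0,0,0,0,0,0,0,0], hand=[1,1,1,1,1,1,1,1,1])

```text
time_s: 5.35
position: [516.9, -34.2, 69.0]
tcp_rot: [-1.892, -2.508, 0.001]
ft_force: [-0.9, 2.1, -1.3]
finger_gap: -0.3
gripper_force: 1.2
```

```bash
python3 - <<'E'
from h import *
for n in("top",):
    im=ctrl.get_image(n); cv2.imwrite(f"pics/{n}3.png",cv2.resize(im[130:290,200:380,::-1],None,fx=3.7,fy=3.7,interpolation=cv2.INTER_CUBIC))
E
```

```text
(no output)
```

View pics/top3.png

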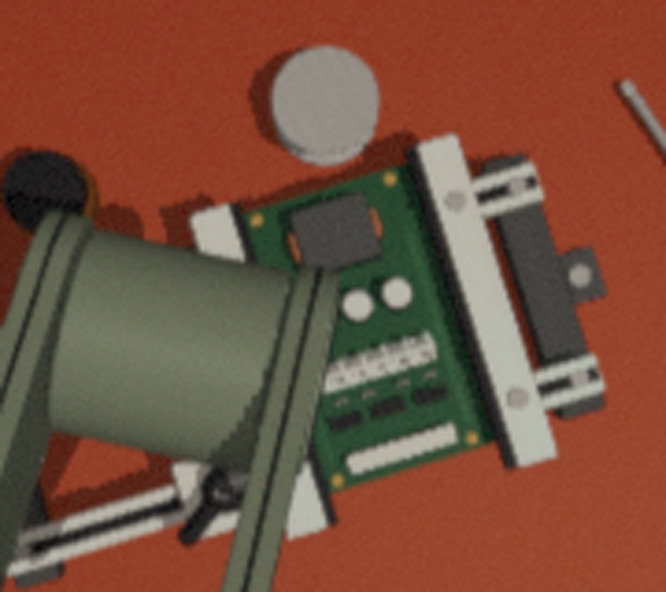

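The view shows the moving jaw at crop (265,400) up against the board and the board close to the fixed jaw at crop (450,330). I keep pushing in small steps and watch the force.

Emit:
servo_tool(translation=[[-2,0,0],[-4,0,0],[-5,0,0],[-6,0,0],[-6,0,0]], twist=[0,0,0,0,0], hand=[1,1,1,1,1])

```text
time_s: 5.82
position: [518.4, -39.5, 69.1]
tcp_rot: [-1.891, -2.508, 0.0]
ft_force: [-1.3, 3.1, -1.9]
finger_gap: -0.3
gripper_force: 2.0
```

Emit:
servo_tool(translation=[[-1,0,0],[-2,0,0],[-3,0,0],[-3,0,0]], twist=[0,0,0,0], hand=[1,1,1,1])

```text
time_s: 6.15
position: [518.4, -39.6, 69.1]
tcp_rot: [-1.889, -2.503, -0.005]
ft_force: [-2.6, 11.9, 1.8]
finger_gap: 0.6
gripper_force: 6.1
```

Emit:
servo_tool(translation=[[-1,0,0],[-2,0,0],[-3,0,0],[-3,0,0]], twist=[0,0,0,0], hand=[1,1,1,1])

```text
time_s: 6.48
position: [518.5, -39.8, 69.2]
tcp_rot: [-1.887, -2.499, -0.009]
ft_force: [-4.2, 19.4, 5.2]
finger_gap: -0.3
gripper_force: 10.1
```

Contact is hard at about y = -39.7 with the force climbing to 20 N. I back off, rise above the knob and check.

Emit:
servo_tool(translation=[[12,0,0],[20,0,-10],[20,0,-50],[20,0,-90],[20,-20,-125],[19,-58,-125],[19,-58,-125],[19,-58,-125],[19,-58,-125],[19,-58,-125]], twist=[0,0,0,0,-7,-14,-21,-28,-33,-33], hand=[1,1,1,0.5,0,-0.5,-1,-1,-1,-1])

```text
time_s: 7.32
position: [460.2, -44.2, 196.2]
tcp_rot: [1.099, 2.938, -0.002]
ft_force: [0.0, -0.1, -0.1]
finger_gap: 83.3
gripper_force: 0.0
```

```bash
python3 look.py 4; python3 - <<'E'
from h import *
m=np.load("pics/knob4.npy"); s=ctrl.sense()
c=[x[0] for x in cv2.findContours(m.astype(np.uint8),0,1)[0][0]] if 0 else None
r=cv2.minAreaRect(np.argwhere(m)[:,::-1].astype(np.float32)); b=cv2.boxPoints(r); print(r)
P=np.array([at_z("wrist",p,109,s) for p in b]); print(np.round(P,1))
for i in range(2):
    d=P[i+1]-P[i]; print(np.linalg.norm(d),np.degrees(np.arctan2(d[1],d[0])))
print(P.mean(0))
im=ctrl.get_image("top"); cv2.imwrite("pics/top4.png",im[:,:,::-1])
for l in("fixed_groove","edge_fixed","edge_moving","moving_groove","board"):
    print(l,[(np.round(d["centre"],1),round(d["confidence"],2),np.round(at_z("top",d["centre"],55),1)) for d in ctrl.pinpoint("top",l)[:3]])
a=cv2.resize(im[140:280,230:370,::-1],(560,560),interpolation=cv2.INTER_CUBIC)
w=cv2.imread("pics/w4.png")[:, 150:390]
w=cv2.resize(w,(240*560//420*1,560)); w=w[:,:240] if 0 else w
out=np.hstack([cv2.resize(a,(480,480)),cv2.resize(w,(274,480))]); cv2.imwrite("pics/c4.png",out)
E
```

```text
[460.2 -44.2 196.2] [ 1.099e+00  2.938e+00 -2.000e-03] 7.3167 [ 0.  -0.1 -0.1]
fixed_groove [252. 342.] 0.97 [ 557.8 -171.7   55. ]
moving_groove [319. 258.] 0.39 [529.6 -56.3  55. ]
jaw_back [320. 256.] 0.76 [517.6 -50.   81. ]
knob_top [280. 209.] 0.93 [456.3 -42.3 109. ]
knob_top [320. 258.] 0.7 [507.2 -44.9 109. ]
board [ 60. 197.] 0.78 [ 324.2 -198.8   55. ]
board [282. 308.] 0.75 [ 547.6 -120.2   55. ]
edge_fixed [256. 340.] 0.84 [ 558.3 -166.3   55. ]
edge_fixed [ 77. 167.] 0.72 [ 317.3 -165.5   55. ]
edge_moving [ 44. 218.] 0.95 [ 327.3 -226.6   55. ]
knob outline 0.89 1562
((281.0, 208.0), (88.0, 30.0), 90.0)
[[422.5 -26.2 109. ]
 [436.8  -9.9 109. ]
 [488.9 -54.2 109. ]
 [473.5 -71.9 109. ]]
21.688299609348263 48.96271936711309
68.41346764204658 -40.401250963081964
[455.41726951 -40.55414762 109.        ]
fixed_groove [(array([324.6, 209.7]), 0.61, array([ 558.9, -166.3,   55. ]))]
edge_fixed [(array([325.5, 208.1]), 0.84, array([ 562.1, -168.2,   55. ])), (array([338.6, 334.4]), 0.62, array([ 310.3, -188.8,   55. ])), (array([350.8, 120.6]), 0.57, array([ 739.9, -223.5,   55. ]))]
edge_moving [(array([278.6, 227.6]), 0.78, array([524.4, -73. ,  55. ])), (array([374.5, 326.8]), 0.57, array([ 324.2, -260.3,   55. ]))]
moving_groove [(array([276.4, 230.2]), 0.66, array([519.2, -68.4,  55. ]))]
board [(array([355.2, 332.9]), 0.68, array([ 312.8, -221.7,   55. ]))]
```

View pics/c4.png

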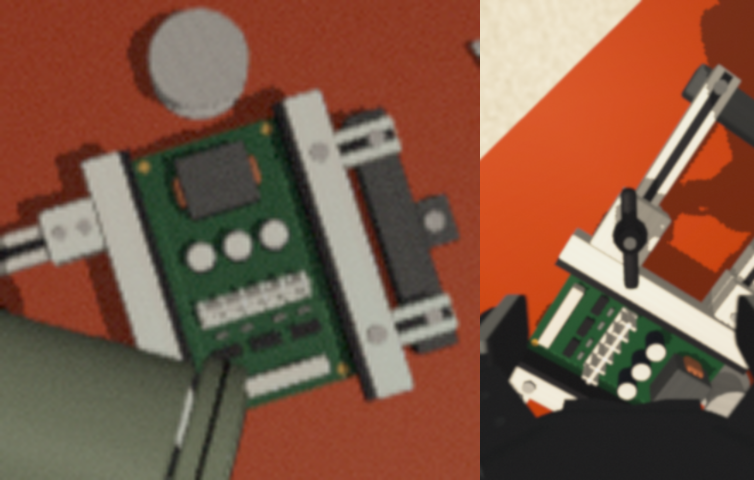

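```bash
python3 - <<'E'
from h import *
im=cv2.imread("pics/top4.png")
m,f=cam("top"); A=R.from_rotvec(m["attitude"]).as_matrix(); o=np.array(m["origin"])
def rect(z,yaw,c=(538.,-110.),w=100,h=110,k=2):
    xh=np.array([np.cos(yaw),np.sin(yaw)]); yh=np.array([-xh[1],xh[0]])
    X,Y=np.meshgrid(np.arange(-w,w,1/k),np.arange(-h,h,1/k))
    P=np.stack([c[0]+X*xh[0]+Y*yh[0],c[1]+X*xh[1]+Y*yh[1],np.full_like(X,z)],-1)-o
    q=P@A; return cv2.remap(im,(m["cx"]+f*q[...,0]/q[...,2]).astype(np.float32),(m["cy"]+f*q[...,1]/q[...,2]).astype(np.float32),cv2.INTER_CUBIC)
yaw=np.radians(16.4)
I=rect(81,yaw); g=I.min(2).astype(float)   # white mask
def edge(p,lev):
    i=np.nonzero((p[:-1]<lev)!=(p[1:]<lev))[0]; return [round(-110+(j+(lev-p[j])/(p[j+1]-p[j]))/2,1) for j in i]
for x in(-70,-40,-10,20,50,75):
    print(x,edge(g[:,2*(x+100)-4:2*(x+100)+5].mean(1),95))
B=rect(57.4,yaw).astype(float); gr=B[...,1]-B[...,2]
for x in(-70,-40,-10,20,50,70):
    p=gr[:,2*(x+100)-4:2*(x+100)+5].mean(1); print("green",x,edge(p,8))
cv2.imwrite("pics/rect.png",I)
E
```

```text
-70 [np.float64(-81.1), np.float64(-58.1), np.float64(-36.1), np.float64(-20.5), np.float64(-19.2), np.float64(-14.9), np.float64(-13.3), np.float64(6.9), np.float64(7.8), np.float64(10.2), np.float64(47.1), np.float64(53.5), np.float64(98.1), np.float64(101.5), np.float64(105.2)]
-40 [np.float64(-80.7), np.float64(-58.3)]
-10 [np.float64(-80.8), np.float64(-58.3), np.float64(-40.2), np.float64(-37.9), np.float64(-32.0), np.float64(-25.1), np.float64(-19.2), np.float64(-12.9), np.float64(-4.4), np.float64(-1.2), np.float64(7.8), np.float64(11.5), np.float64(19.2), np.float64(23.3), np.float64(41.0), np.float64(63.6)]
20 [np.float64(-80.8), np.float64(-58.2), np.float64(-37.2), np.float64(-24.5), np.float64(-15.6), np.float64(-2.2), np.float64(6.5), np.float64(19.8), np.float64(41.1), np.float64(63.7)]
50 [np.float64(-108.3), np.float64(-98.8), np.float64(-80.9), np.float64(-58.4), np.float64(40.9), np.float64(96.2)]
75 [np.float64(-81.0), np.float64(-58.4), np.float64(40.9), np.float64(63.5)]
green -70 [np.float64(-53.3), np.float64(-50.5), np.float64(-42.8), np.float64(-35.8), np.float64(-33.0), np.float64(-25.1), np.float64(-20.6), np.float64(-19.9), np.float64(-10.6), np.float64(-9.0), np.float64(-4.7), np.float64(-2.4), np.float64(-0.4), np.float64(1.1), np.float64(6.4), np.float64(6.7), np.float64(10.6), np.float64(12.5)]
green -40 [np.float64(-53.2), np.float64(-40.7), np.float64(-24.4), np.float64(-16.1), np.float64(0.2), np.float64(7.5), np.float64(23.8), np.float64(36.4)]
green -10 [np.float64(-53.3), np.float64(-41.1), np.float64(24.4), np.float64(36.2)]
green 20 [np.float64(-52.9), np.float64(-39.4), np.float64(-22.7), np.float64(-17.0), np.float64(-1.0), np.float64(4.6), np.float64(21.8), np.float64(36.2)]
green 50 [np.float64(-53.2), np.float64(-35.0), np.float64(17.4), np.float64(36.5)]
green 70 [np.float64(-52.8), np.float64(-30.5), np.float64(12.5), np.float64(36.1)]
```

View pics/rect.png

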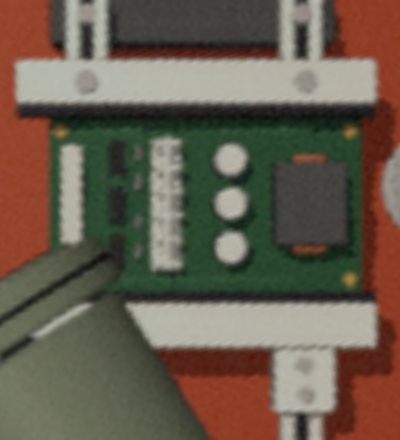

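From the top view, the outer faces of the two jaws are 144.4 mm apart. That puts the carriage at about 0.0204, with the board square and home. The knob is at about (458,-42.5) and its wing lies along the tool x axis, so I go down over it.

Emit:
servo_tool(translation=[[3,-0.5,30],[3,-0.5,60],[3,-0.5,85],[3,-0.5,97],[3,-0.5,100],[3,-0.5,100],[3,-0.5,100]], twist=[0,0,0,0,0,0,0], hand=[-1,-1,-1,-1,-0.5,0,0])

```text
time_s: 8.65
position: [457.5, -41.6, 95.1]
tcp_rot: [1.101, 2.941, 0.0]
ft_force: [0.9, 0.5, 0.0]
finger_gap: 51.7
gripper_force: 0.0
```

```bash
python3 look.py 5 | head -6
```

```text
[457.5 -41.6  95.1] [1.101 2.941 0.   ] 8.65 [0.9 0.5 0. ]
moving_groove [315. 333.] 0.64 [524.9 -70.6  55. ]
jaw_back [338. 334.] 0.63 [517.8 -50.4  81. ]
knob_top [281. 280.] 0.94 [458.5 -42.7 109. ]
knob outline 0.38 1084
```

View pics/w5.png

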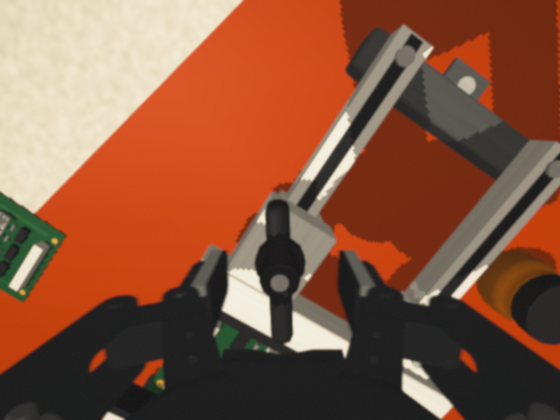

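The wing (column 281) is midway between the pads (columns 215 and 345). I close on it.

Emit:
servo_tool(translation=[[0,0,1],[0,0,1],[0,0,1],[0,0,1],[0,0,1],[0,0,1],[0,0,1]], twist=[0,0,0,0,0,0,0], hand=[0.5,1,1,1,1,1,1], newtons=30)

```text
time_s: 9.68
position: [455.8, -41.7, 93.2]
tcp_rot: [-1.1, -2.941, 0.002]
ft_force: [-4.9, -1.8, 4.9]
finger_gap: 10.3
gripper_force: 33.5
```

Emit:
servo_tool(translation=[[-1,-0.7,1],[-2.5,-1.6,1],[-2.5,-1.6,1],[-2.5,-1.6,1],[-2.5,-1.6,1],[-2.5,-1.6,1],[-2.5,-1.6,1],[-2.5,-1.6,1]], twist=[0,0,4,9,14,19,24,24], hand=[1,1,1,1,1,1,1,1])

```text
time_s: 10.35
position: [456.7, -41.6, 93.2]
tcp_rot: [-1.691, -2.642, -0.005]
ft_force: [-6.6, 6.9, 13.5]
finger_gap: 10.4
gripper_force: 34.6
```

Emit:
servo_tool(translation=[[0,0,-1.5],[0,0,-1.5],[0,0,-1.5],[0,0,-1.5],[0,0,-1.5],[0,0,-1.5],[0,0,-1.5],[0,0,-1.5],[0,0,-1.5],[0,0,-1.5],[0,0,-1.5],[0,0,-1.5]], twist=[5,10,15,20,25,30,35,40,45,50,52,52], hand=[1,1,1,1,1,1,1,1,1,1,1,1])

```text
time_s: 11.35
position: [458.8, -41.7, 93.4]
tcp_rot: [-2.679, -1.636, -0.009]
ft_force: [3.2, 6.5, -2.7]
finger_gap: 10.0
gripper_force: 32.5
```

```bash
python3 - <<'E'
from h import *
s=ctrl.sense(); r=R.from_rotvec(s["tcp_rot"]).as_matrix()[:,0]; print(np.degrees(np.arctan2(r[1],r[0])),np.round(s["wrist_torque"],2))
E
```

```text
62.813618948146804 [ 1.15 -0.55 -0.08]
```

Emit:
servo_tool(translation=[[0,0,0],[0,0,0],[0,0,0],[0,0,0],[0,0,-20],[0,0,-60],[0,0,-100],[-40,0,-130],[-80,0,-130],[-120,0,-130],[-120,0,-130],[-120,0,-130]], twist=[0,0,0,0,0,0,0,0,0,0,0,0], hand=[0.5,0,-0.5,-0.5,-0.5,-0.5,-0.5,-0.5,-0.5,-0.5,-0.5,-0.5])

```text
time_s: 12.35
position: [402.3, -153.2, 224.2]
tcp_rot: [2.683, 1.633, 0.001]
ft_force: [0.1, 0.8, -0.4]
finger_gap: 64.1
gripper_force: 0.0
```

```bash
python3 - <<'E'
from h import *
im=ctrl.get_image("top"); sc=ctrl.get_image("scene")
a=cv2.resize(im[120:300,200:380,::-1],(400,400),interpolation=cv2.INTER_CUBIC)
b=cv2.resize(sc[150:330,200:380,::-1],(400,400),interpolation=cv2.INTER_CUBIC)
cv2.imwrite("pics/c6.png",np.hstack([a,b])); print(ctrl.sense()["ft_force"],ctrl.sense()["time_s"])
E
```

```text
[-0.67451409  0.34862096 -0.06779791] 12.45
```

View pics/c6.png

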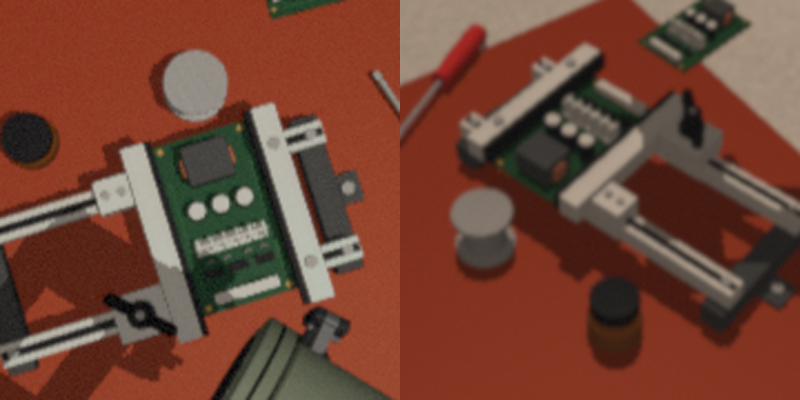

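The knob wing now runs from (107,298) to (173,332), about 1.55 rad, so it is tight. The board lies flat between both jaws and the bystanders have not moved. I check the jaw spacing once more before handing in.

```bash
python3 - <<'E'
from h import *
im=ctrl.get_image("top")[:,:,::-1]
m,f=cam("top"); A=R.from_rotvec(m["attitude"]).as_matrix(); o=np.array(m["origin"]); yaw=np.radians(16.4)
xh=np.array([np.cos(yaw),np.sin(yaw)]); yh=np.array([-xh[1],xh[0]])
Y=np.arange(-110,110,.5)
for x in(-10,0,10,20,30,75):
    P=np.array([[538+x*xh[0]+y*yh[0],-110+x*xh[1]+y*yh[1],81] for y in Y])-o; q=P@A
    p=cv2.remap(np.ascontiguousarray(im),(m["cx"]+f*q[:,0]/q[:,2]).astype(np.float32)[:,None],(m["cy"]+f*q[:,1]/q[:,2]).astype(np.float32)[:,None],cv2.INTER_CUBIC)[:,0].min(1).astype(float)
    e=[Y[i]+.5*(95-p[i])/(p[i+1]-p[i]) for i in range(len(p)-1) if (p[i]<95)!=(p[i+1]<95)]
    lo=[v for v in e if -85<v<-76]; hi=[v for v in e if 58<v<72]; print(x,np.round(lo,1),np.round(hi,1))
E
```

```text
-10 [-80.7] [63.5]
0 [-80.8] [63.7]
10 [-80.8] [63.7]
20 [-80.9] [63.7]
30 [-81.] [63.4]
75 [-81.] [63.5]
```

The spacing is still 144.4 mm, so the jaw has not shifted.

```bash
python3 -c "
from station import ctrl
print(ctrl.job_done())"
```

```text
the job is handed in; nothing more can be done
None
```

I handed the job in at about 12.5 s: the board sits square in both grooves (carriage about 0.0204 m by camera), the knob is tight at about 1.55 rad, the bystanders look unmoved, and the robot is clear; the judge's result was not shown.

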